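# Sort sprung capping heads by stiffness

## Robot

A 6-joint arm with a two-finger parallel gripper is mounted at the origin on a cart in front of the work surface, level with it; the furniture and walls round the work are solid. World frame = base frame: x ahead of the robot, y to its left, z up, the work surface at z = 0. Lengths are in m, angles in rad, forces in N, time in s.
With the tool pointing down it reaches from about 0.35 to 0.85 m from the base axis. Payload 8.1 kg.
Tool frame: the origin (TCP) lies at the very end of the fingers, on their centre line; the grasp point (between the pads) lies 19 mm behind it; z points along the fingers, y is the direction in which the jaws open and shut (so a half turn about z gives the same grasp; the last joint's range is limited). The gripper opens to 93 mm and grips with 3 to 60 N. Pads are 15 mm wide; open, the fingers measure 128 mm over their backs; the gripper's body (75 mm by 188 mm) begins 65 mm behind the grasp point.
Start: joints at [1.084, 0.13, 1.488, -0, 1.523, -0.085], TCP at [0.235, 0.552, 0.219] pointing down, gripper open.
Joint ranges: [-2.96, 2.96], [-0.89, 2.26], [0.02, 2.5], [-1.34, 4.48], [0, 2.73], [-2.66, 2.66]. Speed limits (rad/s): [2.39, 2.39, 2.79, 3.14, 3.14, 3.14].

## Interface

Orientations are given as a rotation vector (axis times angle).
In Python, from plant import robot gives the robot as it stands.
- The arm moves only by the shell command python3 -m pendant 'ROWS' [OPENING] [FORCE]. ROWS is JSON, a list of rows, each an object with "delta_pos": the shift along the tool's x, y, z in m, a list of three; "spin": the turn about the tool's z in rad. In form: [{"delta_pos": [dx, dy, dz], "spin": spin}, ...]. A call has 1 to 10 rows; each row is the pose to reach, as a shift and turn from the pose measured when the call began, along the tool's axes at that moment; what a row does not reach only later rows make up. A row lasts 1/10 s, in which the tool goes at most 50 mm and 8.59 degrees, less where a joint would pass 70% of its speed; a pose out of reach is approached as far as the arm can. A call with a gripper value outside its range is refused whole. OPENING is the closure, from -1 (fully open) to 1 (shut), set as the call begins (- or left out, the last holds). The fingers move at their own pace and stop on an object; FORCE is the grip in N (left out, the last holds). Time passes only in rows, so rows that repeat a pose let the fingers close. It gives the time, the measured TCP pose, the force and the opening at its end, in the units of the state.
- robot.read_state(): the state, without advancing time (a new reading comes with each control period).
- robot.read_camera(name): name is "side" or "top" or "wrist"; returns a dict with "color" (384x512x3 uint8, blue, green, red), "camera_matrix" (3x3 intrinsics, pixels), "R" (3x3) and "t" (3): a world point X has camera coordinates R X + t. Camera axes: x right, y down, z forward; pixel columns grow to the right and rows downward; lengths in m; the calibration is good to about 2 mm. The wrist camera is an equidistant fisheye: a pixel r from the principal point sees the ray r / f radians off the axis. A picture is of the moment at which its call begins. There is no depth.
- robot.close_job(): hands the job in, once; it reports no verdict.
Trained networks look in the newest picture that a camera, given by its name, has taken for a name from the list of things; names that differ only in an ending like _2 or _b are one class to them, and where a whole thing is asked for, a point or a joint stands for the part that bears it (a point fixed in the world has none). Each returns a list of dicts, best first, with "score" (0 to 1); they miss things now and then, are a little off and sometimes report something else, mostly with a low value. They report only what shows in the picture. A call takes as long as a camera call. They do not tell look-alikes from the thing itself.
- robot.outline_of(camera, label): "mask" (384x512 bool, what is visible of it).
- robot.mark_of(camera, label): "location" ([x, y, z] in m, in the coordinates of the camera as it stood for that picture, good to about 4 mm: a listed point, or the origin of a listed thing).
The state is a dict: "t": time; "q": joint angles; "dq": joint speeds; "joint_torque": joint torques, N m; "tool_pos": TCP position; "orientation": TCP orientation; "force": force on the tool from outside, world axes, zero at the start; "wrist_torque": the same for the moment, N m; "opening": finger opening in m.
Only numpy, scipy, OpenCV 4.12 (cv2) and the standard library are available. Lean on these libraries where they do the work, as an engineer would, in place of code of your own. Each camera call takes 0.05 s, during which the arm holds its last target.

## Task

The three sprung capping heads standing on the steel plate look alike, but some have a soft spring and some a stiff one. One head at a time, press it down well into its spring against the plate to feel it, then carry it to its tray and set it down gently, standing upright, before you press the next: stiff heads go in the square tray, soft ones in the round tray. Leave the dropper bottle, the loose cap and the steel cup where they are.

Things in the scene. Friction and masses are not known exactly. Their poses are not given: they have to be found in the camera images.
- head_a_mid (a point): sprung capping head, steel, 80 mm tall, 0.1 kg; point on its axis 40 mm above its underside, z up along it. From below: black foot disc 44 mm wide, 6 mm high, on a sprung stem; collar 44 mm wide at 16-22 mm; barrel 30 mm wide at 22-64 mm (grasp here, fingertips may rest on the collar); stud 10 mm wide to 80 mm
- head_b_mid (a point): sprung capping head, same shape, size and point as head_a; pushed down by the barrel, any head's foot gives up to 10 mm and then stops dead; it starts to give at 2 N; pushed in 6 mm, a soft one resists with 4 N, a stiff one with 10 N; press at least half the travel
- head_c_mid (a point): sprung capping head, same shape, size and point as head_a; the three look alike, and there may be one or two of either kind: only pressing tells
- plate: fixed flat steel plate, 80 mm (its x) by 220 mm (its y) by 8 mm thick, origin at the centre of its underside, so its top is 8 mm above the origin. The heads stand in a row along its y axis, about 75 mm apart.
- square_tray: fixed square grey tray for stiff heads, 148 x 148 mm outside, 140 x 140 mm inside, rim 22 mm high, floor 4 mm thick; origin at the centre of its underside, x and y along its sides. Room for three heads side by side.
- round_tray: fixed round grey tray for soft heads, 150 mm wide outside, 140 mm inside, rim 22 mm high, floor 4 mm thick; origin at the centre of its underside. Room for three heads side by side.
- dropper_mid (a point): small white dropper bottle with black top, 21 mm wide, 66 mm tall; point half-way up; leave it where it is (it may shift less than 30 mm)
- gold_cap_mid (a point): loose dull-gold screw cap, 47 mm wide, 19 mm tall; point half-way up; leave it where it is (it may shift less than 30 mm)
- cup_mid (a point): steel measuring cup, 65 mm wide, 66 mm tall; point half-way up; leave it where it is (it may shift less than 30 mm)
Things that resemble listed ones, but are neither listed nor needed, are in the scene too. Leave any purple look-alike of the part that bears head_b_mid alone.

How it is judged:
By the outcome, as a careful person would: the job done as asked, in the order asked, and still so for the second after the job is handed in, with the robot touching nothing.
It also fails if it takes over 64 s, if anything falls off the work surface, if the arm or the gripper's body presses on something with over 40 N, if the wrist force passes 120 N, or if a joint passes its speed limit or range.

## Working session

There is one attempt and no reset: what is moved stays moved. The work goes in short steps, Python scripts to look and compute and a shell command to move; the robot and the scene stay as the last step left them, time stands still between calls to the robot, and variables do not carry over. Pictures are saved under pics/ and viewed, and the job is handed in when it is done.

```bash
ls; mkdir -p pics; python3 - <<'E'
from plant import robot
import cv2
print(robot.read_state())
for n in ["side","top","wrist"]:
    r=robot.read_camera(n); cv2.imwrite(f"pics/{n}0.png",r["color"])
    print(n,r["camera_matrix"].tolist(),r["R"].tolist(),r["t"].tolist())
E
```

```text
pics
{'t': 0.0, 'q': array([ 1.08357539e+00,  1.31146556e-01,  1.48930051e+00,  8.38221704e-06,
        1.52301966e+00, -8.54101328e-02]), 'dq': array([ 0.00081428, -0.00135279,  0.0009669 , -0.00039909,  0.00061344,
        0.00184014]), 'joint_torque': array([ 2.77931926e-03, -5.59842896e+01, -4.91762638e+01,  7.71722873e-02,
        3.54151789e-02, -1.76908920e-04]), 'tool_pos': array([0.23435712, 0.55169863, 0.21758454]), 'orientation': array([-6.26818716e-01, -3.07787573e+00,  2.81975473e-03]), 'force': array([ 0.60395241,  0.89492752, -0.00902379]), 'wrist_torque': array([ 0.02240618,  0.02523211, -0.01083404]), 'opening': 0.09303179965357015}
side [[401.4708573614199, 0.0, 257.16405807346337], [0.0, 401.4708573614199, 185.42404083066472], [0.0, 0.0, 1.0]] [[-0.9979204695346626, -0.06230405276571442, -0.016520941035113288], [-0.026076418109823273, 0.6246242190855934, -0.7804899777385191], [0.05894706864874876, -0.7784361180859218, -0.6249499605224726]] [0.5306801830628436, -0.03225395058015956, 1.0103355460575876]
top [[464.88329952103265, 0.0, 262.59664946645273], [0.0, 464.88329952103265, 192.6260521757528], [0.0, 0.0, 1.0]] [[-0.005354342757393641, -0.9999808784665656, -0.0030941420252496615], [-0.9777611902800871, 0.005884033328314701, -0.20963881542753235], [0.20965301284671306, 0.001902853916450757, -0.9777739991180315]] [0.12450901421580134, 0.5115080489684152, 0.9307470968542296]
wrist [[297.3186396354542, 0.0, 259.64701645505363], [0.0, 297.3186396354542, 194.3697066582092], [0.0, 0.0, 1.0]] [[0.391486249825957, 0.9201838315563605, -0.0004820160423813665], [0.8868414155871405, -0.3771611001416532, 0.26694907405596335], [0.24546042409440832, -0.10493436368604189, -0.9637105164525288]] [-0.5995730116294989, -0.0300684845012138, 0.389266797648169]
```

View pics/side0.png

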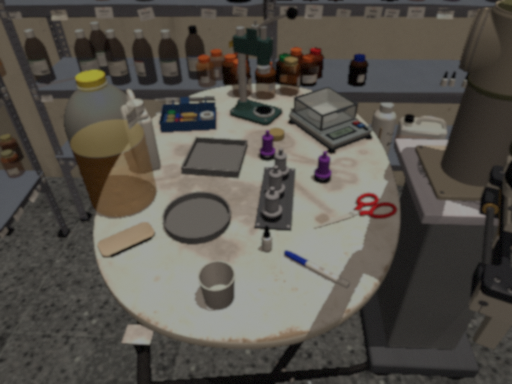

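View pics/top0.png

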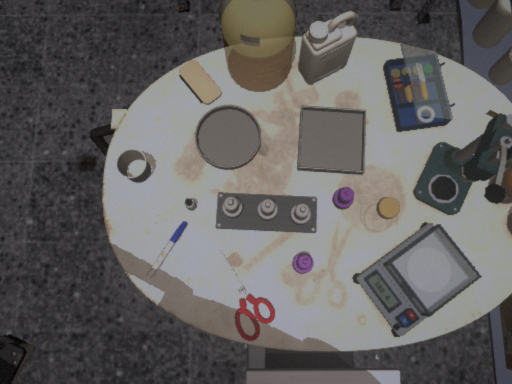

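View pics/wrist0.png

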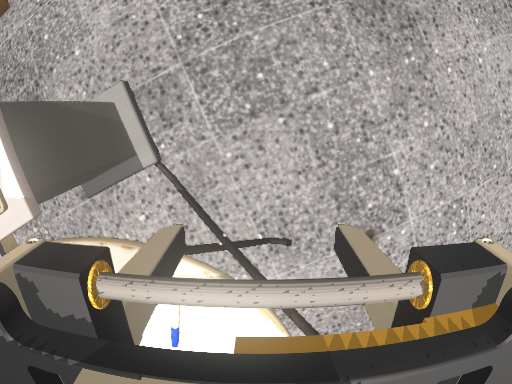

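```bash
cat > h.py <<'E'
from plant import robot
import numpy as np
def marks(cam,labels):
    r=robot.read_camera(cam)
    for l in labels:
        for m in robot.mark_of(cam,l):
            X=np.array(m["location"]); W=r["R"].T@(X-r["t"])
            if cam=="wrist": px=""
            else:
                p=r["camera_matrix"]@X; px=np.round(p[:2]/p[2])
            print(cam,l,round(m["score"],2),W.round(3),px)
E
python3 - <<'E'
from h import *
L=["head_a_mid","plate","square_tray","round_tray","dropper_mid","gold_cap_mid","cup_mid"]
marks("top",L); marks("side",L)
print(robot.read_state()["t"])
E
```

```text
top head_a_mid 0.71 [0.482 0.114 0.047] [266. 207.]
top plate 0.91 [0.478 0.114 0.002] [266. 213.]
top square_tray 0.59 [ 0.644 -0.034  0.004] [331. 140.]
top round_tray 0.82 [ 0.652  0.198 -0.005] [229. 139.]
top dropper_mid 0.58 [0.495 0.281 0.035] [189. 203.]
top gold_cap_mid 0.95 [ 0.486 -0.153  0.013] [388. 207.]
top cup_mid 0.86 [0.58  0.399 0.035] [136. 165.]
side head_a_mid 0.67 [0.484 0.112 0.047] [275. 180.]
side plate 0.69 [ 0.476  0.112 -0.002] [278. 197.]
side plate 0.69 [0.49  0.186 0.048] [271. 201.]
side plate 0.18 [0.493 0.28  0.033] [268. 238.]
side square_tray 0.72 [ 0.644 -0.036  0.002] [216. 158.]
side round_tray 0.64 [ 0.656  0.201 -0.   ] [196. 220.]
side gold_cap_mid 0.52 [ 0.485 -0.152  0.015] [277. 132.]
side cup_mid 0.73 [0.574 0.402 0.03 ] [219. 287.]
0.95
```

The side picture shows the plate (275,195) with three steel heads, trays at (215,157) and (197,217), and the cup at (217,285). The top picture shows the same. Candidates for a head in the top view are steel heads on the plate at (231,205), (267,207) and (301,212), and purple look-alikes at (344,197) and (303,262). I choose the three grey ones, which stand on the plate, and check them in a close crop.

```bash
python3 - <<'E'
from h import *
import cv2
a=cv2.imread("pics/top0.png")[180:245,205:365]; cv2.imwrite("pics/top0c.png",cv2.resize(a,None,fx=5,fy=5,interpolation=cv2.INTER_CUBIC))
a=cv2.imread("pics/side0.png")[140:260,240:340]; cv2.imwrite("pics/side0c.png",cv2.resize(a,None,fx=5,fy=5,interpolation=cv2.INTER_CUBIC))
E
```

```text
(no output)
```

View pics/top0c.png

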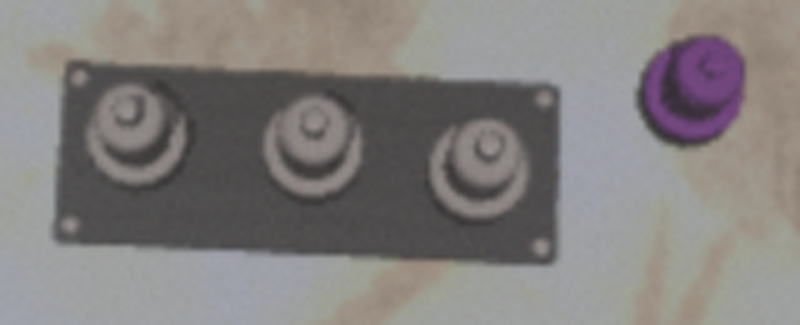

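View pics/side0c.png

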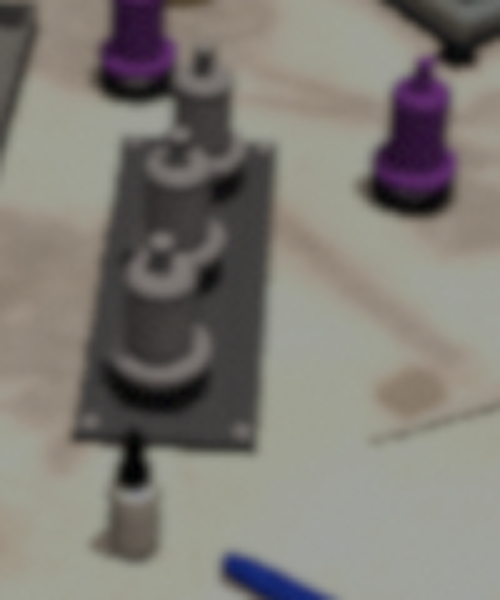

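The crops show three grey steel heads on the plate. The stud tops in the top image are at (230.6,201.8), (267.8,204.4) and (302.8,209.0); the neighbours are clearly purple.

```bash
python3 - <<'E'
from h import *
T=robot.read_camera("top"); S=robot.read_camera("side")
def ray(r,px,z):
    d=r["R"].T@np.linalg.inv(r["camera_matrix"])@[px[0],px[1],1]; c=-r["R"].T@r["t"]
    return (c+d*(z-c[2])/d[2]).round(4)
for p in [(230.6,201.8),(267.8,204.4),(302.8,209)]: print("top stud",ray(T,p,.088))
for p in [(232.2,208),(267.6,210.8),(300.8,214)]: print("top collar",ray(T,p,.027))
for p in [(272.6,188),(276,166.8),(281.2,150.8)]: print("side stud",ray(S,p,.088))
# plate corner screws
for p in [(78,77),(545,98),(70,226),(541,247)]: print("corner",ray(T,(205+p[0]/5,180+p[1]/5),.008))
for l in ["dropper_mid","square_tray","round_tray"]: pass
E
```

```text
top stud [0.4863 0.1868 0.088 ]
top stud [0.4804 0.1111 0.088 ]
top stud [0.4705 0.0401 0.088 ]
top collar [0.4844 0.1876 0.027 ]
top collar [0.4778 0.1111 0.027 ]
top collar [0.4704 0.0395 0.027 ]
side stud [0.4862 0.1905 0.088 ]
side stud [0.4811 0.1153 0.088 ]
side stud [0.4705 0.051  0.088 ]
corner [0.5164 0.2149 0.008 ]
corner [0.5057 0.008  0.008 ]
corner [0.4498 0.2175 0.008 ]
corner [0.4394 0.0116 0.008 ]
```

```bash
cat >> h.py <<'E'
from scipy.spatial.transform import Rotation as Ro
def goto(x,y,z,jaw=(1,-0.05)):
    s=robot.read_state(); R=Ro.from_rotvec(s["orientation"]).as_matrix()
    d=R.T@(np.array([x,y,z])-s["tool_pos"])
    out=[]
    for sg in (1,-1):
        v=R.T@np.array([sg*jaw[0],sg*jaw[1],0]); out.append(float(np.arctan2(-v[0],v[1]).round(3)))
    print("t",round(s["t"],2),"pos",s["tool_pos"].round(4),"F",s["force"].round(2),"op",round(s["opening"],4),"delta",d.round(4),"spin",out,"q1,q6",s["q"][[0,5]].round(2),"toolz",R[:,2].round(3))
E
python3 - <<'E'
from h import *
goto(.4855,.188,.15)
goto(.4855,.188,.034)
S=robot.read_camera("side");T=robot.read_camera("top")
def ray(r,px,z):
    d=r["R"].T@np.linalg.inv(r["camera_matrix"])@[px[0],px[1],1]; c=-r["R"].T@r["t"]
    return (c+d*(z-c[2])/d[2]).round(3)
print(ray(S,(155,195),0),ray(S,(100,212),0),ray(T,(260,90),0),ray(T,(320,82),0),ray(T,(258,55),.25))
E
```

```text
t 1.05 pos [0.2346 0.5522 0.2186] F [ 0.08 -1.01 -0.66] op 0.0927 delta [-0.3733 -0.2371  0.0686] spin [1.219, -1.923] q1,q6 [ 1.08 -0.09] toolz [ 0. -0. -1.]
t 1.05 pos [0.2346 0.5522 0.2186] F [ 0.08 -1.01 -0.66] op 0.0927 delta [-0.3733 -0.2371  0.1846] spin [1.219, -1.923] q1,q6 [ 1.08 -0.09] toolz [ 0. -0. -1.]
[0.77 0.12 0.  ] [0.88  0.186 0.   ] [0.771 0.126 0.   ] [ 0.79  -0.015  0.   ] [0.724 0.128 0.25 ]
```

```bash
python3 -m pendant '[{"delta_pos":[-0.373,-0.237,0.03],"spin":1.219},{"delta_pos":[-0.373,-0.237,0.03],"spin":1.219},{"delta_pos":[-0.373,-0.237,0.03],"spin":1.219},{"delta_pos":[-0.373,-0.237,0.03],"spin":1.219},{"delta_pos":[-0.373,-0.237,0.03],"spin":1.219},{"delta_pos":[-0.373,-0.237,0.03],"spin":1.219},{"delta_pos":[-0.373,-0.237,0.068],"spin":1.219},{"delta_pos":[-0.373,-0.237,0.068],"spin":1.219},{"delta_pos":[-0.373,-0.237,0.068],"spin":1.219},{"delta_pos":[-0.373,-0.237,0.068],"spin":1.219}]' -1 40
python3 - <<'E'
from h import *
import cv2
goto(.4855,.188,.034)
r=robot.read_camera("wrist"); cv2.imwrite("pics/w1.png",r["color"])
marks("wrist",["head_a_mid"])
goto(.4855,.188,.034)
E
```

```text
t: 2.15
tool_pos: [0.4864, 0.1831, 0.1482]
orientation: [2.283, 2.158, -0.005]
force: [-0.4, 0.6, -0.5]
opening: 0.0928
t 2.15 pos [0.4864 0.1831 0.1482] F [-0.4   0.63 -0.52] op 0.0928 delta [ 0.0052 -0.0009  0.1142] spin [-0.006, 3.135] q1,q6 [0.26 0.32] toolz [-0.002 -0.003 -1.   ]
wrist head_a_mid 0.88 [0.483 0.116 0.05 ] 
wrist head_a_mid 0.17 [0.653 0.2   0.002] 
t 2.3 pos [0.4852 0.1883 0.1507] F [-0.14  0.23 -0.05] op 0.093 delta [-0.0003  0.0004  0.1167] spin [-0.001, 3.141] q1,q6 [0.27 0.32] toolz [-0.  0. -1.]
```

View pics/w1.png

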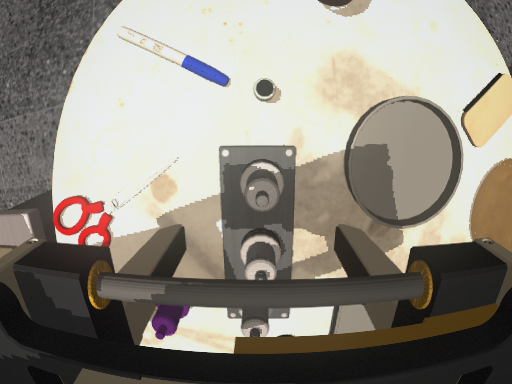

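```bash
cat >> h.py <<'E'
def wray(r,px,z):
    K=r["camera_matrix"]; u=(np.array(px)-K[:2,2])/K[0,0]; th=np.hypot(*u)
    d=np.array([*(u/th*np.sin(th)),np.cos(th)]); d=r["R"].T@d; c=-r["R"].T@r["t"]
    return (c+d*(z-c[2])/d[2]).round(4)
E
python3 - <<'E'
from h import *
import cv2
r=robot.read_camera("wrist")
cv2.imwrite("pics/w1c.png",cv2.resize(r["color"][140:345,205:315],None,fx=3.5,fy=2.9,interpolation=cv2.INTER_CUBIC) if 0 else cv2.resize(r["color"][140:340,205:345],None,fx=3,fy=3,interpolation=cv2.INTER_CUBIC))
for p,z in [((262.5,200),.088),((261,269),.088),((257,332),.088),((224,153),.008),((291,153),.008)]: print(p,wray(r,p,z))
E
```

```text
(262.5, 200) [0.4873 0.1949 0.088 ]
(261, 269) [0.483  0.1321 0.088 ]
(257, 332) [0.4754 0.0582 0.088 ]
(224, 153) [0.4492 0.2245 0.008 ]
(291, 153) [0.5192 0.2208 0.008 ]
```

View pics/w1c.png

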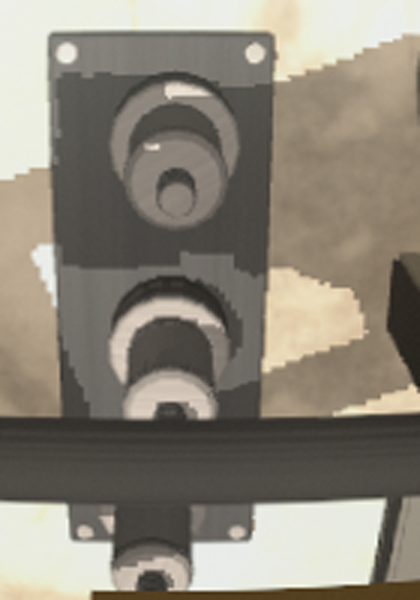

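```bash
python3 - <<'E'
from h import *
r=robot.read_camera("wrist")
for p,z in [((264,205.5),.088),((262.5,190),.072),((261.7,276),.088),((255.5,333.5),.088),((227,157.3),.008),((290,157.3),.008)]: print(p,wray(r,p,z))
goto(.486,.1885,.034)
E
```

```text
(264, 205.5) [0.4883 0.1909 0.088 ]
(262.5, 190) [0.4876 0.1997 0.072 ]
(261.7, 276) [0.4833 0.1253 0.088 ]
(255.5, 333.5) [0.4739 0.0565 0.088 ]
(227, 157.3) [0.452  0.2204 0.008 ]
(290, 157.3) [0.518 0.217 0.008]
t 2.4 pos [0.4851 0.1894 0.1513] F [-0.01 -0.3   0.84] op 0.0932 delta [-0.0009  0.0009  0.1173] spin [0.001, -3.14] q1,q6 [0.27 0.32] toolz [ 0.001  0.001 -1.   ]
```

```bash
python3 -m pendant '[{"delta_pos":[0,0.001,0.04],"spin":0},{"delta_pos":[0,0.001,0.08],"spin":0},{"delta_pos":[0,0.001,0.105],"spin":0},{"delta_pos":[0,0.001,0.116],"spin":0},{"delta_pos":[0,0.001,0.116],"spin":0}]' -1 40
python3 - <<'E'
from h import *
import cv2
goto(.486,.189,.034)
for c in("side","top"): cv2.imwrite(f"pics/{c}1.png",cv2.resize(robot.read_camera(c)["color"][130:280,180:380],None,fx=3,fy=3))
E
```

```text
t: 2.9
tool_pos: [0.4847, 0.1902, 0.0343]
orientation: [-2.272, -2.168, 0.002]
force: [0.4, 0.2, -0.2]
opening: 0.0928
t 2.9 pos [0.4847 0.1902 0.0343] F [ 0.4   0.17 -0.16] op 0.0928 delta [-0.0011  0.0013  0.0003] spin [0.003, -3.138] q1,q6 [0.28 0.32] toolz [-0.002  0.    -1.   ]
```

View pics/side1.png

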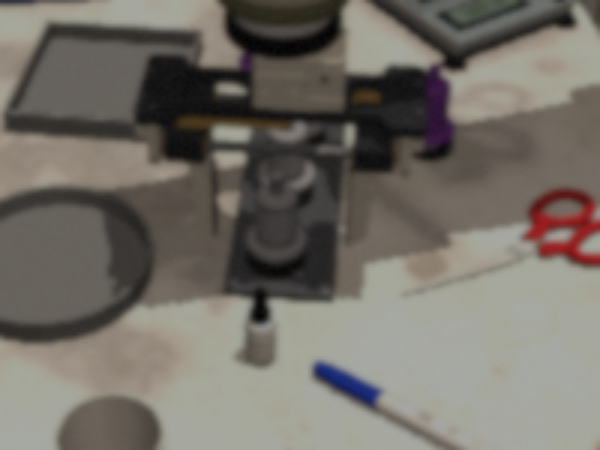

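```bash
python3 - <<'E'
from h import *
r=robot.read_camera("side")
s=robot.read_state()
for X in [s["tool_pos"],[.486,.189,.034],[.486,.189,.088],[.486,.189,.03]]:
    c=r["R"]@np.array(X)+r["t"]; p=r["camera_matrix"]@c; p=p[:2]/p[2]; print(p.round(1),((p-[180,130])*3).round())
E
```

```text
[271.8 206.1] [275. 228.]
[272.5 206.9] [278. 231.]
[272.7 187.6] [278. 173.]
[272.5 208.3] [278. 235.]
```

View pics/top1.png

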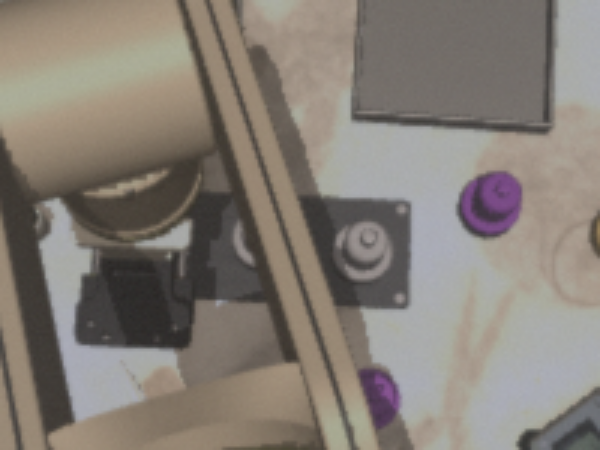

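Side view: the head's stud is at (278,173) and the fingertips are at (215,235) and (350,240), on either side of it. That agrees with the projected axis, so I close.

```bash
python3 -m pendant '[{"delta_pos":[0,0,0],"spin":0},{"delta_pos":[0,0,0],"spin":0},{"delta_pos":[0,0,0],"spin":0},{"delta_pos":[0,0,0],"spin":0},{"delta_pos":[0,0,0],"spin":0},{"delta_pos":[0,0,0],"spin":0}]' 1 35
python3 - <<'E'
from h import *
goto(.486,.189,.034)
E
```

```text
t: 3.65
tool_pos: [0.4875, 0.1903, 0.0373]
orientation: [2.273, 2.167, 0.006]
force: [0.3, 0.1, -0.1]
opening: 0.0495
t 3.65 pos [0.4875 0.1903 0.0373] F [ 0.25  0.06 -0.08] op 0.0495 delta [-0.0013 -0.0014  0.0033] spin [0.002, -3.139] q1,q6 [0.27 0.32] toolz [ 0.004  0.001 -1.   ]
```

```bash
python3 -m pendant '[{"delta_pos":[0,0,0],"spin":0},{"delta_pos":[0,0,0],"spin":0},{"delta_pos":[0,0,0],"spin":0},{"delta_pos":[0,0,0],"spin":0}]' 1 35
python3 - <<'E'
from h import *
goto(.486,.189,.034)
robot.read_camera("side")
goto(.486,.189,.034)
robot.read_camera("side")
goto(.486,.189,.034)
E
```

```text
t: 4.05
tool_pos: [0.4875, 0.1902, 0.0373]
orientation: [2.273, 2.167, 0.006]
force: [0.4, 0.4, 0.6]
opening: 0.0294
t 4.05 pos [0.4875 0.1902 0.0373] F [0.37 0.43 0.56] op 0.0294 delta [-0.0013 -0.0015  0.0033] spin [0.002, -3.139] q1,q6 [0.27 0.32] toolz [ 0.004  0.001 -1.   ]
t 4.1 pos [0.4876 0.1902 0.0373] F [-0.06  0.55 -1.36] op 0.0291 delta [-0.0013 -0.0015  0.0033] spin [0.002, -3.139] q1,q6 [0.27 0.32] toolz [ 0.004  0.001 -1.   ]
t 4.15 pos [0.4875 0.1902 0.0373] F [ 0.44  0.48 -0.5 ] op 0.0293 delta [-0.0013 -0.0015  0.0033] spin [0.002, -3.139] q1,q6 [0.27 0.32] toolz [ 0.004  0.001 -1.   ]
```

```bash
python3 -m pendant '[{"delta_pos":[0,0,0.002],"spin":0},{"delta_pos":[0,0,0.004],"spin":0},{"delta_pos":[0,0,0.006],"spin":0},{"delta_pos":[0,0,0.007],"spin":0},{"delta_pos":[0,0,0.007],"spin":0},{"delta_pos":[0,0,0.007],"spin":0},{"delta_pos":[0,0,0.007],"spin":0}]' 1 45
python3 - <<'E'
from h import *
import cv2
goto(.486,.189,.034)
cv2.imwrite("pics/side2.png",cv2.resize(robot.read_camera("side")["color"][160:240,230:320],None,fx=6,fy=6,interpolation=cv2.INTER_CUBIC))
goto(.486,.189,.034)
robot.read_camera("side")
goto(.486,.189,.034)
E
```

```text
t: 4.85
tool_pos: [0.4877, 0.1903, 0.031]
orientation: [2.273, 2.167, 0.006]
force: [-4.5, -1.7, 10.3]
opening: 0.029
t 4.85 pos [0.4877 0.1903 0.031 ] F [-4.49 -1.69 10.26] op 0.029 delta [-0.0014 -0.0016 -0.003 ] spin [0.002, -3.139] q1,q6 [0.27 0.32] toolz [ 0.004  0.001 -1.   ]
t 4.9 pos [0.4877 0.1903 0.031 ] F [-3.78 -1.62  9.26] op 0.0294 delta [-0.0014 -0.0016 -0.003 ] spin [0.002, -3.139] q1,q6 [0.27 0.32] toolz [ 0.004  0.001 -1.   ]
t 4.95 pos [0.4877 0.1903 0.031 ] F [-2.87 -1.28  9.22] op 0.0294 delta [-0.0014 -0.0016 -0.003 ] spin [0.002, -3.139] q1,q6 [0.27 0.32] toolz [ 0.004  0.001 -1.   ]
```

View pics/side2.png

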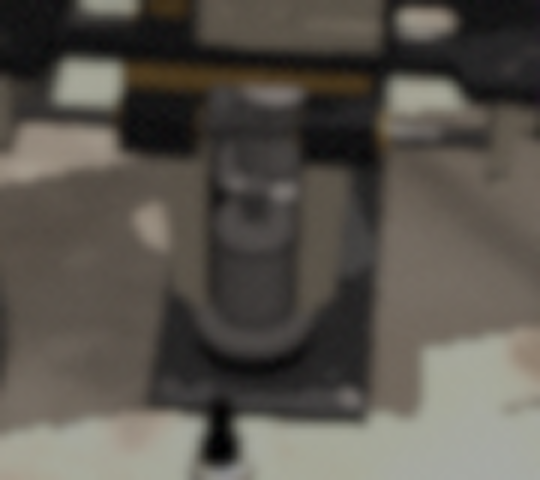

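6.3 mm of press gives about 9.5 N, so this head is stiff. One more small step checks the slope.

```bash
python3 -m pendant '[{"delta_pos":[0,0,0.001],"spin":0},{"delta_pos":[0,0,0.0015],"spin":0},{"delta_pos":[0,0,0.0015],"spin":0}]' 1 45
python3 -m pendant '[{"delta_pos":[0,0,0],"spin":0}]' 1 45
```

```text
t: 5.25
tool_pos: [0.4877, 0.1903, 0.0303]
orientation: [2.273, 2.167, 0.006]
force: [-4.8, -1.2, 11.1]
opening: 0.0291
t: 5.35
tool_pos: [0.4877, 0.1903, 0.0309]
orientation: [2.273, 2.167, 0.005]
force: [-4.9, -1.9, 9.8]
opening: 0.0292
```

```bash
python3 -m pendant '[{"delta_pos":[0,0,-0.006],"spin":0},{"delta_pos":[0,0,-0.02],"spin":0},{"delta_pos":[0,0,-0.05],"spin":0},{"delta_pos":[0,0,-0.085],"spin":0},{"delta_pos":[0,0,-0.115],"spin":0},{"delta_pos":[0,0,-0.125],"spin":0},{"delta_pos":[0,0,-0.125],"spin":0}]' 1 45
python3 - <<'E'
from h import *
import cv2
goto(.64,-.067,.155)
cv2.imwrite("pics/side3.png",robot.read_camera("side")["color"])
goto(.64,-.067,.155)
E
```

```text
t: 6.05
tool_pos: [0.4885, 0.1905, 0.1577]
orientation: [2.271, 2.166, 0.01]
force: [-0.3, -0.2, -1.1]
opening: 0.0296
t 6.05 pos [0.4885 0.1905 0.1577] F [-0.31 -0.22 -1.1 ] op 0.0296 delta [-0.25    0.1636  0.0032] spin [0.002, -3.139] q1,q6 [0.27 0.32] toolz [ 0.007  0.002 -1.   ]
t 6.1 pos [0.4874 0.1902 0.1557] F [ 0.15  0.01 -1.72] op 0.0293 delta [-0.2496  0.1647  0.001 ] spin [0.002, -3.139] q1,q6 [0.27 0.32] toolz [ 0.004  0.001 -1.   ]
```

View pics/side3.png

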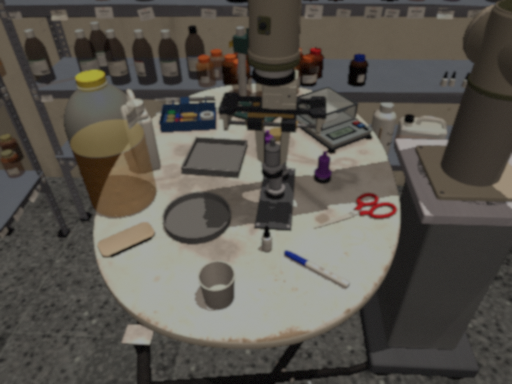

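The head is held in the gripper at (272,160) and the bottle has not moved. Next I carry it over the square tray.

```bash
python3 -m pendant '[{"delta_pos":[-0.034,0.022,0],"spin":0},{"delta_pos":[-0.068,0.045,0],"spin":0},{"delta_pos":[-0.102,0.067,0],"spin":0},{"delta_pos":[-0.136,0.09,0],"spin":0},{"delta_pos":[-0.17,0.112,0],"spin":0},{"delta_pos":[-0.204,0.135,0],"spin":0},{"delta_pos":[-0.232,0.153,0],"spin":0},{"delta_pos":[-0.25,0.165,0],"spin":0},{"delta_pos":[-0.25,0.165,0],"spin":0},{"delta_pos":[-0.25,0.165,0],"spin":0}]' 1 45
python3 - <<'E'
from h import *
import cv2
cv2.imwrite("pics/side4.png",cv2.resize(robot.read_camera("side")["color"][90:230,130:330],None,fx=3,fy=3,interpolation=cv2.INTER_CUBIC))
goto(.64,-.067,.0335)
E
```

```text
t: 7.1
tool_pos: [0.6388, -0.0673, 0.153]
orientation: [-2.273, -2.165, -0.002]
force: [-0.2, 1.0, -1.4]
opening: 0.0294
t 7.15 pos [ 0.6389 -0.0666  0.1536] F [-0.55  0.85 -1.31] op 0.0297 delta [-0.0006  0.0011  0.1201] spin [0.002, -3.139] q1,q6 [-0.19 -0.14] toolz [ 0.     0.002 -1.   ]
```

View pics/side4.png

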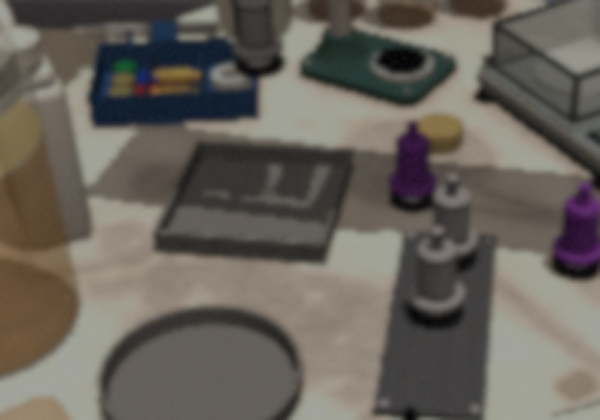

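```bash
python3 -m pendant '[{"delta_pos":[0,0.001,0.035],"spin":0},{"delta_pos":[0,0.001,0.07],"spin":0},{"delta_pos":[0,0.001,0.095],"spin":0},{"delta_pos":[0,0.001,0.11],"spin":0},{"delta_pos":[0,0.001,0.115],"spin":0},{"delta_pos":[0,0.001,0.115],"spin":0}]' 1 45
python3 - <<'E'
from h import *
robot.read_camera("side")
goto(.64,-.067,.0333)
E
```

```text
t: 7.75
tool_pos: [0.6397, -0.0658, 0.0385]
orientation: [-2.271, -2.167, -0.003]
force: [0.4, -0.3, -0.5]
opening: 0.0293
t 7.8 pos [ 0.6406 -0.0661  0.0397] F [ 0.71 -0.44 -0.4 ] op 0.0297 delta [-0.0009 -0.0006  0.0064] spin [0.003, -3.139] q1,q6 [-0.18 -0.14] toolz [ 0.002  0.002 -1.   ]
```

```bash
python3 -m pendant '[{"delta_pos":[0,0,0.002],"spin":0},{"delta_pos":[0,0,0.004],"spin":0},{"delta_pos":[0,0,0.0055],"spin":0},{"delta_pos":[0,0,0.0065],"spin":0},{"delta_pos":[0,0,0.0065],"spin":0}]' 1 45
python3 - <<'E'
from h import *
robot.read_camera("side")
goto(.64,-.067,.0333)
E
```

```text
t: 8.3
tool_pos: [0.6407, -0.0662, 0.0333]
orientation: [-2.273, -2.168, -0.005]
force: [1.2, 0.6, -1.2]
opening: 0.0292
t 8.35 pos [ 0.6407 -0.0662  0.0333] F [0.48 0.48 0.57] op 0.0291 delta [-0.0008 -0.0007  0.    ] spin [0.003, -3.139] q1,q6 [-0.18 -0.14] toolz [ 0.002  0.002 -1.   ]
```

```bash
python3 -m pendant '[{"delta_pos":[0,0,0.0006],"spin":0},{"delta_pos":[0,0,0.001],"spin":0},{"delta_pos":[0,0,0.001],"spin":0}]' 1 45
python3 - <<'E'
from h import *
import cv2
for i in range(2):
    im=robot.read_camera("side")["color"]
    goto(.64,-.067,.0333)
cv2.imwrite("pics/side5.png",cv2.resize(im[90:230,130:330],None,fx=3,fy=3,interpolation=cv2.INTER_CUBIC))
E
```

```text
t: 8.65
tool_pos: [0.6407, -0.0662, 0.0325]
orientation: [-2.273, -2.168, -0.005]
force: [-2.5, -0.1, 1.7]
opening: 0.0297
t 8.7 pos [ 0.6408 -0.0662  0.0325] F [-1.73  0.26  2.71] op 0.0292 delta [-0.0008 -0.0007 -0.0008] spin [0.003, -3.139] q1,q6 [-0.18 -0.14] toolz [ 0.002  0.002 -1.   ]
t 8.75 pos [ 0.6408 -0.0662  0.0325] F [-0.63  0.4   1.93] op 0.0296 delta [-0.0008 -0.0007 -0.0008] spin [0.003, -3.139] q1,q6 [-0.18 -0.14] toolz [ 0.002  0.002 -1.   ]
```

View pics/side5.png

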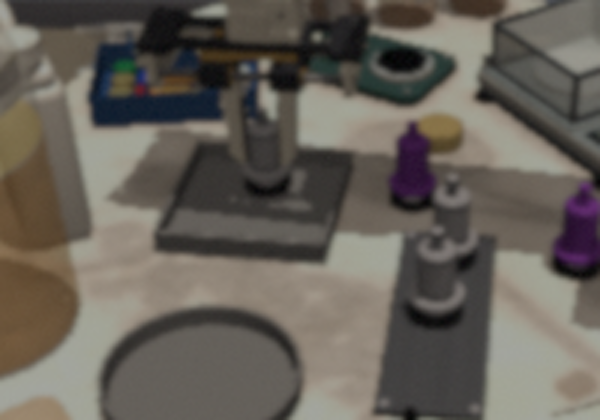

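The head stands in the tray at (265,175) with about 2 N of contact. I release it.

```bash
python3 -m pendant '[{"delta_pos":[0,0,0],"spin":0},{"delta_pos":[0,0,0],"spin":0},{"delta_pos":[0,0,0],"spin":0},{"delta_pos":[0,0,0],"spin":0},{"delta_pos":[0,0,0],"spin":0},{"delta_pos":[0,0,0],"spin":0},{"delta_pos":[0,0,0],"spin":0}]' -1 45
python3 -m pendant '[{"delta_pos":[0,0,-0.02],"spin":0},{"delta_pos":[0,0,-0.06],"spin":0},{"delta_pos":[0,0,-0.1],"spin":0},{"delta_pos":[0,0,-0.12],"spin":0},{"delta_pos":[0,0,-0.12],"spin":0}]' -1 45
python3 - <<'E'
from h import *
import cv2
goto(.48,.112,.153)
robot.read_camera("side")
goto(.481,.1125,.153)
im=robot.read_camera("side")["color"]
cv2.imwrite("pics/side6.png",cv2.resize(im[90:230,130:330],None,fx=3,fy=3,interpolation=cv2.INTER_CUBIC))
E
```

```text
t: 9.45
tool_pos: [0.6407, -0.0662, 0.0325]
orientation: [-2.273, -2.168, -0.005]
force: [-0.7, -0.2, 0.3]
opening: 0.0812
t: 9.95
tool_pos: [0.6433, -0.067, 0.1576]
orientation: [2.269, 2.164, 0.012]
force: [-0.0, -0.5, -0.2]
opening: 0.0926
t 9.95 pos [ 0.6433 -0.067   0.1576] F [-0.04 -0.48 -0.21] op 0.0926 delta [ 0.1711 -0.1716  0.0031] spin [0.003, -3.139] q1,q6 [-0.18 -0.14] toolz [ 0.01   0.001 -1.   ]
t 10.0 pos [ 0.6419 -0.0667  0.1546] F [ 0.88 -0.2  -0.37] op 0.0928 delta [ 0.1714 -0.1692  0.0009] spin [0.003, -3.139] q1,q6 [-0.18 -0.14] toolz [ 0.006  0.001 -1.   ]
```

View pics/side6.png

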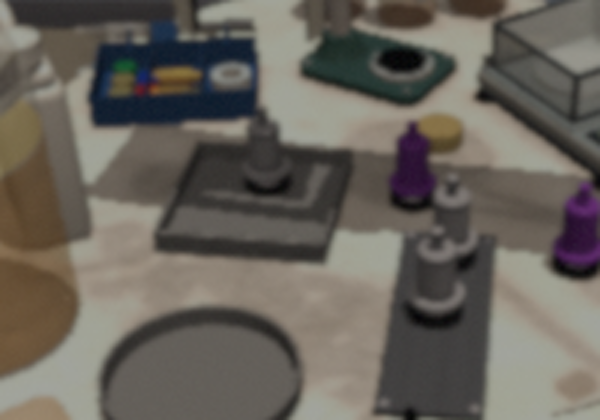

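First head stands upright in the square tray at (265,160). Next is the middle head.

```bash
python3 -m pendant '[{"delta_pos":[0.034,-0.034,0],"spin":0},{"delta_pos":[0.068,-0.068,0],"spin":0},{"delta_pos":[0.102,-0.102,0],"spin":0},{"delta_pos":[0.136,-0.136,0],"spin":0},{"delta_pos":[0.16,-0.158,0],"spin":0},{"delta_pos":[0.1715,-0.169,0],"spin":0},{"delta_pos":[0.1715,-0.169,0],"spin":0},{"delta_pos":[0.1715,-0.169,0],"spin":0}]' -1 45
python3 - <<'E'
from h import *
import cv2
im=robot.read_camera("side")["color"]
goto(.482,.113,.037)
r=robot.read_camera("wrist"); cv2.imwrite("pics/w2.png",r["color"])
E
```

```text
t: 10.85
tool_pos: [0.4799, 0.1123, 0.1515]
orientation: [2.273, 2.169, 0.003]
force: [0.1, -0.0, -0.6]
opening: 0.0934
t 10.9 pos [0.4803 0.112  0.1517] F [-0.08 -0.    0.48] op 0.0929 delta [0.0009 0.0014 0.1147] spin [0.002, -3.139] q1,q6 [0.12 0.17] toolz [ 0.002  0.002 -1.   ]
```

View pics/w2.png

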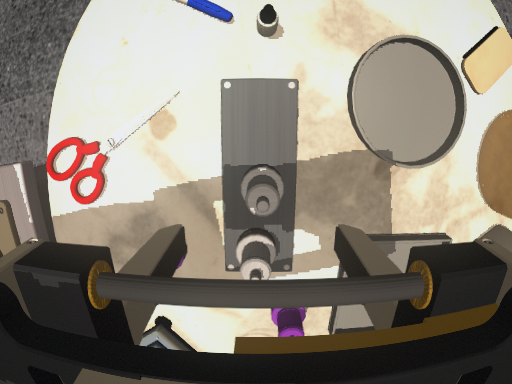

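The wrist view shows the middle head's stud at (263,205), the same place as the first head's in its grasp. I descend and grip.

```bash
python3 -m pendant '[{"delta_pos":[0.001,0.001,0.04],"spin":0},{"delta_pos":[0.001,0.001,0.08],"spin":0},{"delta_pos":[0.001,0.001,0.105],"spin":0},{"delta_pos":[0.001,0.001,0.114],"spin":0},{"delta_pos":[0.001,0.001,0.114],"spin":0},{"delta_pos":[0.001,0.001,0.114],"spin":0},{"delta_pos":[0.001,0.001,0.114],"spin":0}]' -1 45
python3 -m pendant '[{"delta_pos":[0,0,0],"spin":0},{"delta_pos":[0,0,0],"spin":0},{"delta_pos":[0,0,0],"spin":0},{"delta_pos":[0,0,0],"spin":0},{"delta_pos":[0,0,0],"spin":0},{"delta_pos":[0,0,0],"spin":0},{"delta_pos":[0,0,0],"spin":0},{"delta_pos":[0,0,0],"spin":0},{"delta_pos":[0,0,0],"spin":0},{"delta_pos":[0,0,0],"spin":0}]' 1 45
```

```text
t: 11.65
tool_pos: [0.4836, 0.1129, 0.0399]
orientation: [2.273, 2.165, 0.008]
force: [-0.3, -0.0, -0.4]
opening: 0.0932
t: 12.65
tool_pos: [0.4835, 0.1129, 0.0398]
orientation: [2.273, 2.165, 0.008]
force: [-1.0, -0.2, 0.3]
opening: 0.029
```

```bash
python3 -m pendant '[{"delta_pos":[0,0,0.002],"spin":0},{"delta_pos":[0,0,0.004],"spin":0},{"delta_pos":[0,0,0.006],"spin":0},{"delta_pos":[0,0,0.007],"spin":0},{"delta_pos":[0,0,0.007],"spin":0},{"delta_pos":[0,0,0.007],"spin":0},{"delta_pos":[0,0,0.007],"spin":0}]' 1 45
python3 - <<'E'
from h import *
import cv2
goto(0,0,0)
im=robot.read_camera("side")["color"]
goto(0,0,0)
im=robot.read_camera("side")["color"]
goto(0,0,0)
cv2.imwrite("pics/side7.png",cv2.resize(im[130:230,230:330],None,fx=5,fy=5,interpolation=cv2.INTER_CUBIC))
E
```

```text
t: 13.35
tool_pos: [0.4837, 0.1129, 0.033]
orientation: [2.273, 2.165, 0.008]
force: [-1.9, -0.4, 3.5]
opening: 0.0291
t 13.35 pos [0.4837 0.1129 0.033 ] F [-1.92 -0.44  3.51] op 0.0291 delta [-0.1364 -0.4778  0.0302] spin [0.001, -3.14] q1,q6 [0.13 0.17] toolz [ 0.005  0.002 -1.   ]
t 13.4 pos [0.4836 0.113  0.0329] F [-0.78  0.03  4.2 ] op 0.0292 delta [-0.1364 -0.4777  0.0302] spin [0.001, -3.14] q1,q6 [0.13 0.17] toolz [ 0.005  0.002 -1.   ]
t 13.45 pos [0.4836 0.113  0.033 ] F [-2.27 -0.25  2.87] op 0.0293 delta [-0.1364 -0.4777  0.0302] spin [0.001, -3.14] q1,q6 [0.13 0.17] toolz [ 0.005  0.002 -1.   ]
```

View pics/side7.png

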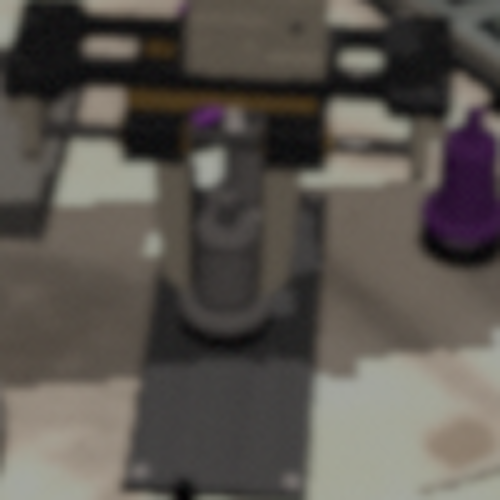

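6.9 mm gives 3.5 N, so this one looks soft. A second step to about 8 mm should rule out a stiff head.

```bash
python3 -m pendant '[{"delta_pos":[0,0,0.001],"spin":0},{"delta_pos":[0,0,0.0015],"spin":0},{"delta_pos":[0,0,0.0015],"spin":0}]' 1 45
python3 -m pendant '[{"delta_pos":[0,0,-0.008],"spin":0},{"delta_pos":[0,0,-0.02],"spin":0},{"delta_pos":[0,0,-0.05],"spin":0},{"delta_pos":[0,0,-0.085],"spin":0},{"delta_pos":[0,0,-0.115],"spin":0},{"delta_pos":[0,0,-0.125],"spin":0},{"delta_pos":[0,0,-0.125],"spin":0}]' 1 45
python3 - <<'E'
from h import *
im=robot.read_camera("side")["color"]
goto(.645,.232,.157)
goto(.645,.168,.157)
E
```

```text
t: 13.75
tool_pos: [0.4836, 0.113, 0.0314]
orientation: [2.273, 2.165, 0.008]
force: [-0.9, 0.2, 4.3]
opening: 0.0294
t: 14.45
tool_pos: [0.4841, 0.1129, 0.1583]
orientation: [2.272, 2.164, 0.013]
force: [0.6, 0.3, -2.0]
opening: 0.029
t 14.5 pos [0.483  0.1127 0.1563] F [ 0.12  0.48 -1.5 ] op 0.0291 delta [0.127  0.156  0.0005] spin [0.001, -3.14] q1,q6 [0.12 0.17] toolz [ 0.006  0.002 -1.   ]
t 14.5 pos [0.483  0.1127 0.1563] F [ 0.12  0.48 -1.5 ] op 0.0291 delta [0.0631 0.1591 0.0004] spin [0.001, -3.14] q1,q6 [0.12 0.17] toolz [ 0.006  0.002 -1.   ]
```

Soft confirmed: 4.3 N at 8.4 mm. I carry it to the round tray.

```bash
python3 -m pendant '[{"delta_pos":[0.025,0.031,0],"spin":0},{"delta_pos":[0.051,0.062,0],"spin":0},{"delta_pos":[0.076,0.094,0],"spin":0},{"delta_pos":[0.101,0.125,0],"spin":0},{"delta_pos":[0.118,0.145,0],"spin":0},{"delta_pos":[0.127,0.156,0],"spin":0},{"delta_pos":[0.127,0.156,0],"spin":0},{"delta_pos":[0.127,0.156,0],"spin":0}]' 1 45
python3 - <<'E'
from h import *
import cv2
im=robot.read_camera("side")["color"]
cv2.imwrite("pics/side8.png",cv2.resize(im[90:270,60:330],None,fx=2.9,fy=2.9,interpolation=cv2.INTER_CUBIC))
goto(.645,.232,.0358)
E
```

```text
t: 15.3
tool_pos: [0.6435, 0.2315, 0.1547]
orientation: [2.274, 2.167, 0.003]
force: [0.3, 0.3, -0.7]
opening: 0.0295
t 15.35 pos [0.6436 0.2313 0.1554] F [ 0.92 -0.38 -1.38] op 0.0295 delta [0.0006 0.001  0.1196] spin [0.001, -3.14] q1,q6 [0.27 0.32] toolz [ 0.003  0.001 -1.   ]
```

View pics/side8.png

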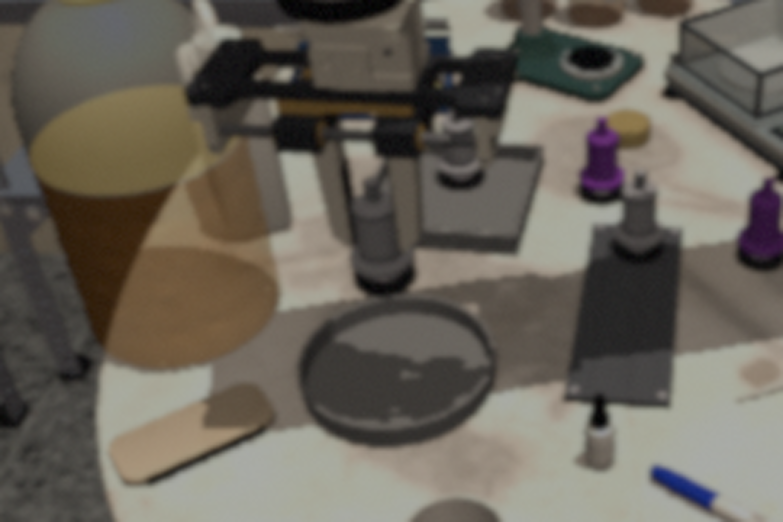

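The head hangs over the round tray at (380,270) in the crop, and the carboy at (190,300) has clearance. I lower it.

```bash
python3 -m pendant '[{"delta_pos":[0,0.001,0.035],"spin":0},{"delta_pos":[0,0.001,0.07],"spin":0},{"delta_pos":[0,0.001,0.095],"spin":0},{"delta_pos":[0,0.001,0.11],"spin":0},{"delta_pos":[0,0.001,0.113],"spin":0},{"delta_pos":[0,0.001,0.115],"spin":0},{"delta_pos":[0,0.001,0.115],"spin":0}]' 1 45
python3 -m pendant '[{"delta_pos":[0,0,0],"spin":0}]' 1 45
```

```text
t: 16.05
tool_pos: [0.646, 0.2316, 0.0422]
orientation: [2.273, 2.165, 0.008]
force: [-0.3, 0.2, -0.6]
opening: 0.0291
t: 16.15
tool_pos: [0.647, 0.2318, 0.0439]
orientation: [2.272, 2.164, 0.011]
force: [-0.2, -0.2, -1.0]
opening: 0.0294
```

```bash
python3 -m pendant '[{"delta_pos":[0,0,0.002],"spin":0},{"delta_pos":[0,0,0.004],"spin":0},{"delta_pos":[0,0,0.006],"spin":0},{"delta_pos":[0,0,0.007],"spin":0},{"delta_pos":[0,0,0.008],"spin":0},{"delta_pos":[0,0,0.009],"spin":0},{"delta_pos":[0,0,0.009],"spin":0}]' 1 45
python3 - <<'E'
from h import *
import cv2
for i in range(2):
    im=robot.read_camera("side")["color"]; goto(.645,.232,.0358)
E
```

```text
t: 16.85
tool_pos: [0.6469, 0.2319, 0.0349]
orientation: [2.272, 2.164, 0.011]
force: [-2.1, -0.5, 1.5]
opening: 0.0294
t 16.9 pos [0.6469 0.2319 0.035 ] F [-0.84 -0.3   1.42] op 0.0296 delta [ 0.     -0.0019 -0.0008] spin [0.001, -3.14] q1,q6 [0.27 0.32] toolz [ 0.007  0.002 -1.   ]
t 16.95 pos [0.647  0.2319 0.035 ] F [-1.5  -0.1   1.54] op 0.029 delta [ 0.     -0.002  -0.0008] spin [0.001, -3.14] q1,q6 [0.27 0.32] toolz [ 0.007  0.002 -1.   ]
```

Light contact at 1.5 N. I release and retreat.

```bash
python3 -m pendant '[{"delta_pos":[0,0,0],"spin":0},{"delta_pos":[0,0,0],"spin":0},{"delta_pos":[0,0,0],"spin":0},{"delta_pos":[0,0,0],"spin":0},{"delta_pos":[0,0,0],"spin":0},{"delta_pos":[0,0,0],"spin":0},{"delta_pos":[0,0,0],"spin":0}]' -1 45
python3 -m pendant '[{"delta_pos":[0,0,-0.02],"spin":0},{"delta_pos":[0,0,-0.06],"spin":0},{"delta_pos":[0,0,-0.1],"spin":0},{"delta_pos":[0,0,-0.12],"spin":0},{"delta_pos":[0,0,-0.12],"spin":0}]' -1 45
python3 - <<'E'
from h import *
import cv2
robot.read_camera("side")
im=robot.read_camera("side")["color"]
goto(.472,.041,.153)
cv2.imwrite("pics/side9.png",cv2.resize(im[90:270,60:330],None,fx=2.9,fy=2.9,interpolation=cv2.INTER_CUBIC))
E
```

```text
t: 17.65
tool_pos: [0.647, 0.2319, 0.035]
orientation: [2.273, 2.164, 0.011]
force: [-0.4, -0.1, 0.0]
opening: 0.0807
t: 18.15
tool_pos: [0.6489, 0.2324, 0.1605]
orientation: [2.27, 2.162, 0.022]
force: [-0.3, 0.2, 0.4]
opening: 0.0931
t 18.25 pos [0.6462 0.2316 0.1549] F [-1.04 -0.   -1.41] op 0.093 delta [-1.989e-01 -1.647e-01  1.000e-04] spin [0.001, -3.14] q1,q6 [0.27 0.32] toolz [ 0.008  0.002 -1.   ]
```

View pics/side9.png

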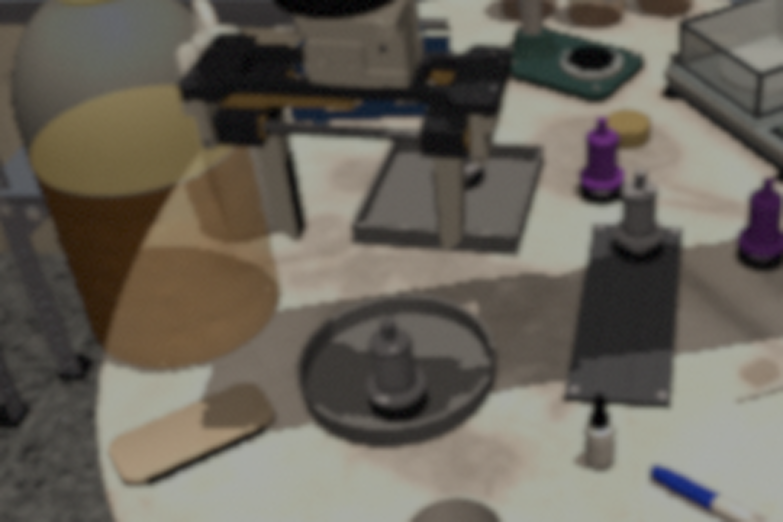

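The second head stands upright in the round tray at (393,375). I go to the third head.

```bash
python3 -m pendant '[{"delta_pos":[-0.034,-0.028,0],"spin":0},{"delta_pos":[-0.068,-0.056,0],"spin":0},{"delta_pos":[-0.102,-0.084,0],"spin":0},{"delta_pos":[-0.136,-0.112,0],"spin":0},{"delta_pos":[-0.17,-0.14,0],"spin":0},{"delta_pos":[-0.19,-0.156,0],"spin":0},{"delta_pos":[-0.199,-0.164,0],"spin":0},{"delta_pos":[-0.199,-0.164,0],"spin":0},{"delta_pos":[-0.199,-0.164,0],"spin":0}]' -1 45
python3 - <<'E'
from h import *
import cv2
im=robot.read_camera("side")["color"]
goto(.473,.041,.037)
r=robot.read_camera("wrist"); cv2.imwrite("pics/w3.png",r["color"])
marks("wrist",["head_a_mid"])
E
```

```text
t: 19.15
tool_pos: [0.473, 0.0414, 0.1525]
orientation: [2.273, 2.164, 0.012]
force: [-0.6, 0.2, -0.6]
opening: 0.0929
t 19.2 pos [0.4733 0.0416 0.1527] F [ 0.64 -0.35  0.17] op 0.0931 delta [-0.001  -0.0011  0.1157] spin [0.002, -3.14] q1,q6 [-0.02  0.03] toolz [ 0.008  0.003 -1.   ]
wrist head_a_mid 0.75 [0.647 0.234 0.045]
```

View pics/w3.png

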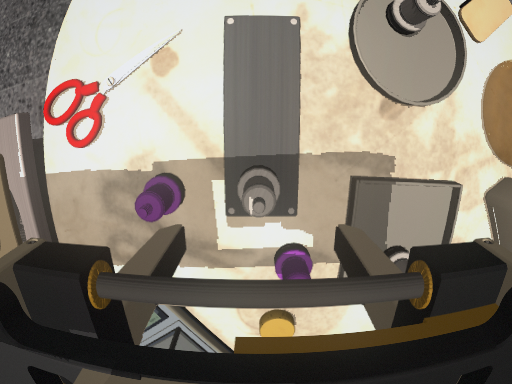

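```bash
python3 - <<'E'
from h import *
r=robot.read_camera("wrist")
import cv2
cv2.imwrite("pics/w3c.png",cv2.resize(r["color"][150:230,215:305],None,fx=6,fy=6,interpolation=cv2.INTER_CUBIC))
print(wray(r,(259,208),.088),wray(r,(235,212),.008),wray(r,(291,211),.008))
E
```

```text
[0.4727 0.0411 0.088 ] [0.4453 0.012  0.008 ] [0.507 0.01  0.008]
```

View pics/w3c.png

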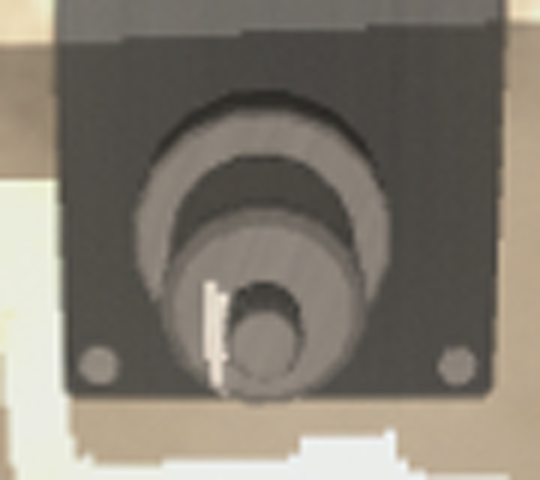

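The stud at (259,208) lies at (0.473, 0.041), right under the tool. I descend and grip.

```bash
python3 -m pendant '[{"delta_pos":[0,-0.001,0.04],"spin":0},{"delta_pos":[0,-0.001,0.08],"spin":0},{"delta_pos":[0,-0.001,0.105],"spin":0},{"delta_pos":[0,-0.001,0.114],"spin":0},{"delta_pos":[0,-0.001,0.116],"spin":0},{"delta_pos":[0,-0.001,0.116],"spin":0},{"delta_pos":[0,-0.001,0.116],"spin":0}]' -1 45
python3 -m pendant '[{"delta_pos":[0,0,0],"spin":0},{"delta_pos":[0,0,0],"spin":0},{"delta_pos":[0,0,0],"spin":0},{"delta_pos":[0,0,0],"spin":0},{"delta_pos":[0,0,0],"spin":0},{"delta_pos":[0,0,0],"spin":0},{"delta_pos":[0,0,0],"spin":0},{"delta_pos":[0,0,0],"spin":0},{"delta_pos":[0,0,0],"spin":0},{"delta_pos":[0,0,0],"spin":0}]' 1 45
```

```text
t: 20.1
tool_pos: [0.4746, 0.0419, 0.0387]
orientation: [2.27, 2.164, 0.015]
force: [0.8, -0.3, 0.5]
opening: 0.0929
t: 21.1
tool_pos: [0.4744, 0.0419, 0.0387]
orientation: [2.27, 2.164, 0.014]
force: [-1.1, -0.4, 0.6]
opening: 0.0294
```

```bash
python3 -m pendant '[{"delta_pos":[0,0,0.002],"spin":0},{"delta_pos":[0,0,0.004],"spin":0},{"delta_pos":[0,0,0.006],"spin":0},{"delta_pos":[0,0,0.007],"spin":0},{"delta_pos":[0,0,0.007],"spin":0},{"delta_pos":[0,0,0.007],"spin":0},{"delta_pos":[0,0,0.007],"spin":0}]' 1 45
python3 - <<'E'
from h import *
for i in range(2): robot.read_camera("side"); goto(0,0,0)
E
python3 -m pendant '[{"delta_pos":[0,0,0.001],"spin":0},{"delta_pos":[0,0,0.0015],"spin":0},{"delta_pos":[0,0,0.0015],"spin":0}]' 1 45
```

```text
t: 21.8
tool_pos: [0.4746, 0.0419, 0.0318]
orientation: [2.27, 2.164, 0.014]
force: [-1.1, -0.7, 4.0]
opening: 0.0294
t 21.85 pos [0.4746 0.0419 0.0318] F [-0.81  0.17  4.03] op 0.0294 delta [-0.0645 -0.4724  0.0268] spin [0.002, -3.139] q1,q6 [-0.02  0.02] toolz [ 0.01   0.003 -1.   ]
t 21.9 pos [0.4746 0.042  0.0318] F [-1.66 -0.29  3.83] op 0.0293 delta [-0.0646 -0.4724  0.0268] spin [0.002, -3.139] q1,q6 [-0.02  0.02] toolz [ 0.01   0.003 -1.   ]
t: 22.2
tool_pos: [0.4746, 0.042, 0.0302]
orientation: [2.27, 2.164, 0.014]
force: [-2.0, 0.7, 4.2]
opening: 0.0296
```

4 N at 6.9 mm and 4.2 N at 8.5 mm, so it is soft. It goes to the round tray, 60 mm from the other one.

```bash
python3 -m pendant '[{"delta_pos":[0,0,-0.008],"spin":0},{"delta_pos":[0,0,-0.02],"spin":0},{"delta_pos":[0,0,-0.05],"spin":0},{"delta_pos":[0,0,-0.085],"spin":0},{"delta_pos":[0,0,-0.115],"spin":0},{"delta_pos":[0,0,-0.125],"spin":0},{"delta_pos":[0,0,-0.125],"spin":0}]' 1 45
python3 - <<'E'
from h import *
robot.read_camera("side"); goto(.642,.172,.155)
E
```

```text
t: 22.9
tool_pos: [0.4746, 0.0416, 0.1571]
orientation: [2.268, 2.162, 0.019]
force: [0.0, -0.1, -1.4]
opening: 0.0295
t 22.95 pos [0.4734 0.0416 0.1552] F [-0.68 -0.03 -1.14] op 0.0294 delta [0.1383 0.1622 0.0023] spin [0.002, -3.139] q1,q6 [-0.02  0.02] toolz [ 0.011  0.003 -1.   ]
```

```bash
python3 -m pendant '[{"delta_pos":[0.026,0.031,0],"spin":0},{"delta_pos":[0.053,0.062,0],"spin":0},{"delta_pos":[0.08,0.094,0],"spin":0},{"delta_pos":[0.107,0.125,0],"spin":0},{"delta_pos":[0.128,0.15,0],"spin":0},{"delta_pos":[0.138,0.162,0.002],"spin":0},{"delta_pos":[0.138,0.162,0.002],"spin":0},{"delta_pos":[0.138,0.162,0.002],"spin":0}]' 1 45
python3 - <<'E'
from h import *
import cv2
im=robot.read_camera("side")["color"]
cv2.imwrite("pics/side10.png",cv2.resize(im[90:270,60:330],None,fx=2.9,fy=2.9,interpolation=cv2.INTER_CUBIC))
goto(.642,.172,.0347)
E
```

```text
t: 23.75
tool_pos: [0.6402, 0.1714, 0.1525]
orientation: [2.271, 2.166, 0.009]
force: [-0.2, -0.8, -1.2]
opening: 0.0294
t 23.8 pos [0.6403 0.1711 0.1533] F [ 0.48 -1.08 -1.28] op 0.0294 delta [0.0007 0.0008 0.1186] spin [0.002, -3.139] q1,q6 [0.18 0.23] toolz [ 0.008  0.002 -1.   ]
```

View pics/side10.png

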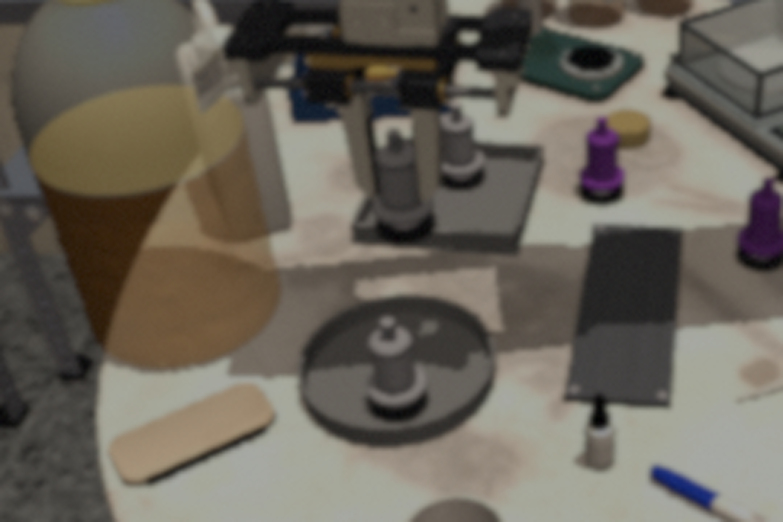

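```bash
python3 -m pendant '[{"delta_pos":[0,0,0.035],"spin":0},{"delta_pos":[0,0,0.07],"spin":0},{"delta_pos":[0,0,0.095],"spin":0},{"delta_pos":[0,0,0.108],"spin":0},{"delta_pos":[0,0,0.112],"spin":0},{"delta_pos":[0,0,0.112],"spin":0},{"delta_pos":[0,0,0.112],"spin":0}]' 1 45
python3 -m pendant '[{"delta_pos":[0,0,0],"spin":0}]' 1 45
python3 - <<'E'
from h import *
goto(.642,.172,.0347)
E
```

```text
t: 24.5
tool_pos: [0.6424, 0.1713, 0.0434]
orientation: [2.27, 2.164, 0.014]
force: [0.6, -0.3, -1.1]
opening: 0.0293
t: 24.6
tool_pos: [0.6435, 0.1715, 0.0451]
orientation: [2.269, 2.163, 0.017]
force: [-0.3, 0.2, -1.1]
opening: 0.0293
t 24.6 pos [0.6435 0.1715 0.0451] F [-0.31  0.17 -1.07] op 0.0293 delta [ 0.0004 -0.0016  0.0104] spin [0.002, -3.139] q1,q6 [0.18 0.23] toolz [ 0.013  0.003 -1.   ]
```

```bash
python3 -m pendant '[{"delta_pos":[0,0,0.003],"spin":0},{"delta_pos":[0,0,0.006],"spin":0},{"delta_pos":[0,0,0.008],"spin":0},{"delta_pos":[0,0,0.009],"spin":0},{"delta_pos":[0,0,0.01],"spin":0},{"delta_pos":[0,0,0.011],"spin":0},{"delta_pos":[0,0,0.011],"spin":0},{"delta_pos":[0,0,0.011],"spin":0}]' 1 45
python3 - <<'E'
from h import *
for i in range(2): robot.read_camera("side"); goto(.642,.172,.0347)
E
```

```text
t: 25.4
tool_pos: [0.6436, 0.1716, 0.0343]
orientation: [2.269, 2.163, 0.017]
force: [-1.4, 0.6, 1.5]
opening: 0.0291
t 25.45 pos [0.6436 0.1716 0.0343] F [-0.64 -0.13  1.2 ] op 0.0298 delta [ 0.0003 -0.0016 -0.0004] spin [0.002, -3.139] q1,q6 [0.18 0.23] toolz [ 0.013  0.003 -1.   ]
t 25.5 pos [0.6436 0.1716 0.0343] F [-2.22 -0.6   1.54] op 0.0292 delta [ 0.0003 -0.0016 -0.0004] spin [0.002, -3.139] q1,q6 [0.18 0.23] toolz [ 0.013  0.003 -1.   ]
```

Contact at 1.5 N. I release, retreat upward and then swing away.

```bash
python3 -m pendant '[{"delta_pos":[0,0,0],"spin":0},{"delta_pos":[0,0,0],"spin":0},{"delta_pos":[0,0,0],"spin":0},{"delta_pos":[0,0,0],"spin":0},{"delta_pos":[0,0,0],"spin":0},{"delta_pos":[0,0,0],"spin":0},{"delta_pos":[0,0,0],"spin":0}]' -1 45
python3 -m pendant '[{"delta_pos":[0,0,-0.02],"spin":0},{"delta_pos":[0,0,-0.06],"spin":0},{"delta_pos":[0,0,-0.1],"spin":0},{"delta_pos":[0,0,-0.14],"spin":0},{"delta_pos":[0,-0.04,-0.15],"spin":0},{"delta_pos":[0,-0.08,-0.15],"spin":0},{"delta_pos":[0,-0.12,-0.15],"spin":0},{"delta_pos":[0,-0.16,-0.15],"spin":0},{"delta_pos":[0,-0.2,-0.15],"spin":0},{"delta_pos":[0,-0.2,-0.15],"spin":0}]' -1
python3 - <<'E'
from h import *
import cv2
robot.read_camera("side")
im=robot.read_camera("side")["color"]
cv2.imwrite("pics/side11.png",cv2.resize(im[90:310,60:330],None,fx=2.7,fy=2.7,interpolation=cv2.INTER_CUBIC))
cv2.imwrite("pics/top11.png",robot.read_camera("top")["color"])
L=["dropper_mid","gold_cap_mid","cup_mid"]; marks("side",L); goto(0,0,0)
E
```

```text
t: 26.2
tool_pos: [0.6437, 0.1716, 0.0343]
orientation: [2.269, 2.163, 0.018]
force: [0.2, -0.0, 1.1]
opening: 0.081
t: 27.2
tool_pos: [0.4374, 0.1809, 0.1805]
orientation: [2.268, 2.166, 0.014]
force: [1.0, -1.0, -1.6]
opening: 0.0931
side dropper_mid 0.59 [0.492 0.281 0.032] [268. 238.]
side gold_cap_mid 0.46 [ 0.484 -0.152  0.016] [277. 132.]
side cup_mid 0.66 [0.575 0.404 0.03 ] [218. 288.]
t 27.55 pos [0.4429 0.1807 0.1819] F [-0.41  0.38  0.29] op 0.0931 delta [-0.2025 -0.436   0.1755] spin [0.002, -3.14] q1,q6 [0.28 0.33] toolz [ 0.013  0.003 -1.   ]
```

View pics/side11.png

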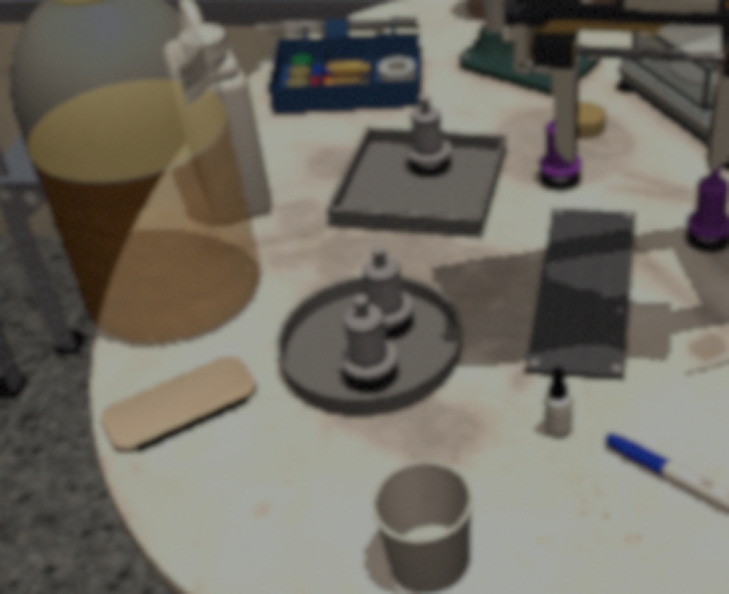

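View pics/top11.png

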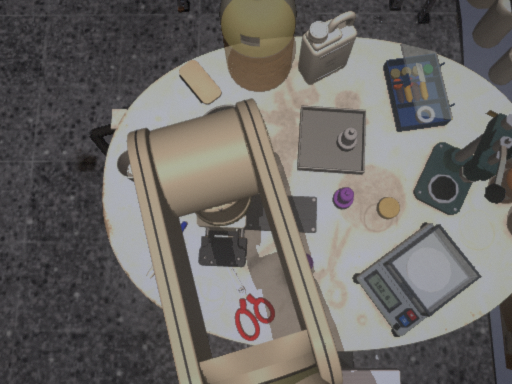

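The side view shows one head upright in the square tray at (428,150) and two upright in the round tray at (385,300) and (367,350). The bottle, cap and cup are unmoved and the gripper touches nothing, so I hand it in.

```bash
python3 -c "
from plant import robot
print(robot.close_job())"
```

```text
the job is handed in; nothing more can be done
None
```

I pressed and sorted all three heads one at a time, then handed the job in with the clock at about 27.6 s; no verdict came back.

| Head on the plate | Pressed in | Resistance | Kind | Tray |
|---|---|---|---|---|
| Nearest the dropper bottle | about 6.3 mm | 9–10 N, rising to 11 N at 7 mm | stiff | square |
| Middle | 6.9 and 8.4 mm | 3.5 and 4.3 N | soft | round |
| Far end | 6.9 and 8.5 mm | 4.0 and 4.2 N | soft | round |

Each head was set down with about 1.5–2 N of contact before release.

- **Heads:** in the last side picture all three stand upright in their trays. In the last top picture the arm hid the round tray, so only the square one could be checked from above.
- **Other things:** the dropper bottle, gold cap and cup measured within about 5 mm of where they started, which is within the network's accuracy. The purple look-alikes were not touched.
- **Disagreement:** the side camera put the far head about 10 mm off from the top camera along the plate. A close wrist picture agreed with the top camera, and the grasp held.

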